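# Close the last clamp of a pressure canner

### The arm

A 6-joint arm with a two-finger parallel gripper is mounted at the origin on a cart in front of the work surface, level with it; the furniture and walls round the work are solid. World frame = base frame: x ahead of the robot, y to its left, z up, the work surface at z = 0. Lengths are in m, angles in rad, forces in N, time in s.
With the tool pointing down it reaches from about 0.325 to 0.85 m from the base axis. Payload 15.5 kg.
Tool frame: the origin (TCP) lies between the finger pads, 19 mm behind the fingertips; this is the grasp point; z points along the fingers, y is the line along which they close (so a half turn about z gives the same grasp; the last joint's range is limited). The gripper opens to 91 mm and grips with 3 to 60 N. Pads are 32 mm wide; open, the fingers measure 118 mm over their backs; the gripper's body (76 mm by 178 mm) begins 60 mm behind the grasp point.
Start: joints at [-1.401, 0.494, 1.345, -0, 1.302, -0.096], TCP at [0.164, -0.603, 0.233] pointing down, gripper open.
Joint ranges: [-2.91, 2.91], [-0.82, 2.16], [0.22, 2.67], [-1.22, 4.37], [0.12, 2.79], [-3.08, 3.08]. Speed limits (rad/s): [1.89, 1.89, 2.57, 3.01, 3.01, 3.01].

### API

Orientations are given as a rotation vector (axis times angle).
In Python, from plant import env, cams, read_state gives the robot as it stands (env), with the cameras (cams) and the readings as plain functions.
- The arm moves only by the tool jog_arm, called after "Request:" by a JSON object that holds its "name" and its "arguments", one argument or row to a line. Schema: {"type":"object","properties":{"offsets":{"type":"array","items":{"type":"array","prefixItems":[{"type":"array","items":{"type":"number"},"minItems":3,"maxItems":3},{"type":"array","items":{"type":"number"},"minItems":3,"maxItems":3},{"type":"number"}],"minItems":3,"maxItems":3},"minItems":1,"maxItems":20},"grip_n":{"type":"number"},"only":{"type":"string"},"quiet":{"type":"boolean"},"lines":{"type":"string"}},"required":["offsets"],"additionalProperties":false}. offsets is a list of rows, 1 to 20 of them, each written [[rx, ry, rz], [dx, dy, dz], opening]: a rotation vector rx, ry, rz in a scale on which 1.0 is pi rad, then dx, dy, dz in fractions of the full range, 1 being 1 m, then the finger opening in m; each row is the pose to reach, as a shift and turn from the pose commanded when the call began, along the tool's axes at that moment; what a row does not reach only later rows make up. A row lasts 1/10 s, in which the tool goes at most 0.05 m and 0.15 rad, less where a joint would pass 70% of its speed; a pose out of reach is approached as far as the arm can. The fingers move at their own pace and stop on an object; grip_n is the grip in N (left out, the last holds). Time passes only in rows, so rows that do not move let the fingers close. The tool returns the time, the measured TCP pose, the force, the opening and the grip force at its end. only (a regular expression) keeps the lines of the reply that match it, lines (a string "A,B") keeps lines A to B, and quiet returns only ok. A shift or turn number past 1, either way, is cut back to 1. Input that does not fit is refused with a message, and nothing moves.
- read_state(): the state, without advancing time (a new reading comes with each control period).
- cams.read_camera(name): name is "scene" or "side" or "wrist"; returns a dict with "color" (384x512x3 uint8, red, green, blue), "intrinsics" (3x3 intrinsics, pixels), "extrinsics" (4x4, takes a point from camera to world coordinates); the wrist camera has in their place "mount" (4x4, takes a point from camera to tool coordinates, whose origin is the TCP and whose axes are the flange's). Camera axes: x right, y down, z forward; pixel columns grow to the right and rows downward; lengths in m; the calibration is good to about 2 mm. The wrist camera is an equidistant fisheye: a pixel r from the principal point sees the ray r / f radians off the axis. A picture is of the moment at which its call begins: read the wrist's pose just before it. There is no depth.
- env.job_done(): hands the job in; it is judged then, once.
The state is a dict: "time_s": time; "qpos": joint angles; "joint_velocities": joint speeds; "tau": joint torques, N m; "tcp_pos": TCP position; "eef_rot": TCP orientation; "ft_force": force on the tool from outside, world axes, zero at the start; "wrist_torque": the same for the moment, N m; "gripper_width": finger opening in m; "grip_force": force on a finger pad.
Only numpy, scipy, OpenCV 4.12 (cv2) and the standard library are available. Lean on these libraries where they do the work, as an engineer would, in place of code of your own. Each camera call takes 0.05 s, during which the arm holds its last target. There are 200 camera calls.

### The job

One of the six clamps of the loaded pressure canner is still open. With the fingertips, push its leaning swing bolt upright into the slot of the lid, and then spin its loose wing nut down (clockwise from above) with repeated strokes against the wings until it stops on the lid. Do not pinch the nut, do not lift or shove the canner, and leave the things around it where they are.

Things in the scene. Friction and masses are not known exactly. Their poses are not given: they have to be found in the camera images.
- canner: pressure canner, cast aluminium, 6 kg, free-standing; pot 210 mm across, six clamps at 60 degree steps on a circle of 127 mm radius. Origin under its centre, z up. The open clamp is on its -x side (which faces the robot within about 0.7 rad); two black side handles at +-y, out to 159 mm. The other clamps have the same red wing nuts, seated, 200 mm high, the nearest 127 mm away from the open one
- bolt_hinge (a point): hinge pin of the open clamp's swing bolt, 127 mm from the canner's axis on its -x side, 105 mm above the worktop
- bolt (a joint): swing bolt of the open clamp: 0 = upright in its slot (a stop), grows as it leans outward, away from the canner's axis, to at most 0.75 rad. A steel rod 8 mm thick, 101 mm long from the hinge pin; stiff in its hinge (0.18 N m), stays where it is pushed. The slot is 10 mm wide and open outward. A wing caught on the finger can draw the bolt out again as the finger backs off outward: leave upward.
- bolt_tip (a point): top end of that bolt, 101 mm from its hinge pin
- wing_nut (a joint): wing nut on that bolt: angle tightened, grows clockwise seen from above, 0 = backed off, 12.5 rad = seated on the lid (a stop). Sinks 5 mm a turn; loose (0.02 N m), keeps its place. Starts between 3.7 and 5.7. The wings point straight in and out at every multiple of pi
- nut_mid (a point): on the nut's axis at the mid-height of its wings; x along the wings, z up the bolt. Two red wings along +-x, 7 mm thick (10 mm over the thumb pads), 12 mm up and down from here, reaching 36 mm from the axis; round hub 12 mm radius. With the bolt upright and the nut seated this is 189 mm above the worktop, up to 7 mm more when loose. The lid begins to rise 43 mm inward of the axis
- wing_end (a point): outer end of one wing, 36 mm from the nut's axis at the wings' mid-height
- wing_face_1: the raised thumb pads, 1.5 mm proud and 17 mm across, on the +y faces of the two wings; origin on the nut's axis at its underside, axes as nut_mid
- wing_face_2: the same on the -y faces. Pressing +y and -y pads at once counts as pinching; so does pressing the wings with the TCP over the nut's axis, as in a grip across the nut
- glass_jar: bystander: empty clear glass jar, 68 mm across, 82 mm tall; origin under its centre
- gold_lid: bystander: gold-coloured tin jar lid, 70 mm across, 14 mm tall; origin under its centre
- pink_lid: bystander: pink jar lid, 73 mm across, 12 mm tall; origin under its centre
- red_timer: bystander: red kitchen timer, 55 mm across, 31 mm tall; origin under its centre
- garlic: bystander: garlic bulb, 56 mm; origin under its centre
- lime: bystander: lime, 52 x 43 x 42 mm; origin under its centre
- spice_jar: bystander: spice jar with red cap, 45 mm across, 106 mm tall; origin under its centre
- lid_middle (a point): centre of the lid's black handle bar, 212 mm above the worktop (bar 15 mm thick, along the canner's y). The lid's flange, 236 mm across, is 167 mm high, its lugs 170 mm; from 84 mm radius inward it rises in steps (177 mm high inside 78 mm radius, 187 mm inside 56 mm). Gauge and weight behind the bar up to 214 mm
- wing_rims: the two wings themselves without their pads, same origin and axes

How it is judged:
By the outcome, as a careful person would: the job done as asked, in the order asked, and still so for the second after the job is handed in, with the robot touching nothing.
It also fails if it takes over 67 s, if anything falls off the work surface, if the arm or the gripper's body presses on something with over 40 N, if the wrist force passes 120 N, or if a joint passes its speed limit or range.

## Working session

There is one attempt and no reset: what is moved stays moved. The work goes in short steps, Python scripts to look and compute and a tool call to move; the robot and the scene stay as the last step left them, time stands still between calls to the robot, and variables do not carry over. Pictures are saved under pics/ and viewed, at most 10 in all, crops included, and the job is handed in when it is done.

```bash
ls; mkdir -p pics
```

Run:
```python
from plant import env, cams, read_state
import cv2, numpy as np
s=read_state()
print({k:np.round(v,3) for k,v in s.items()})
ims=[]
for n in ("scene","side"):
    c=cams.read_camera(n); np.savez('pics/%s0.npz'%n,**c)
    cv2.imwrite('pics/%s0.png'%n,c["color"][...,::-1]); print(n,np.round(c["intrinsics"],1).tolist(),np.round(c["extrinsics"],3).tolist())
```

```text
pics
plant.py
{'time_s': np.float64(0.0), 'qpos': array([-1.4  ,  0.494,  1.346, -0.   ,  1.302, -0.095]), 'joint_velocities': array([ 0.001, -0.   ,  0.   , -0.   , -0.   ,  0.   ]), 'tau': array([-0.0000e+00, -8.7881e+01, -3.8185e+01,  7.0000e-02,  5.3000e-02,
       -0.0000e+00]), 'tcp_pos': array([ 0.164, -0.603,  0.232]), 'eef_rot': array([-3.113, -0.416,  0.   ]), 'ft_force': array([-0.498,  0.773,  0.172]), 'wrist_torque': array([ 0.025,  0.038, -0.014]), 'grip_force': np.float64(0.0), 'gripper_width': np.float64(0.091)}
scene [[421.9, 0.0, 251.2], [0.0, 421.9, 192.0], [0.0, 0.0, 1.0]] [[-0.09, -0.63, 0.771, -0.431], [-0.996, 0.073, -0.057, 0.115], [-0.02, -0.773, -0.634, 0.913], [0.0, 0.0, 0.0, 1.0]]
side [[418.5, 0.0, 254.8], [0.0, 418.5, 194.0], [0.0, 0.0, 1.0]] [[0.983, -0.089, 0.16, 0.311], [-0.183, -0.421, 0.888, -1.007], [-0.012, -0.903, -0.43, 0.676], [0.0, 0.0, 0.0, 1.0]]
```

View pics/scene0.png

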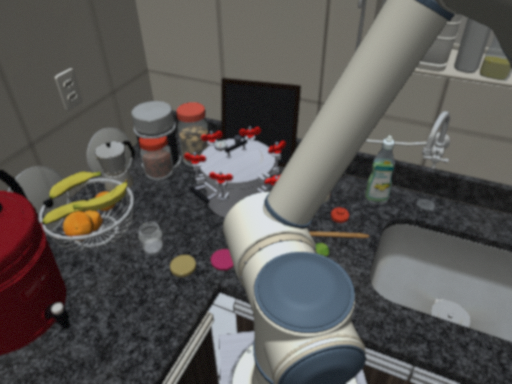

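View pics/side0.png

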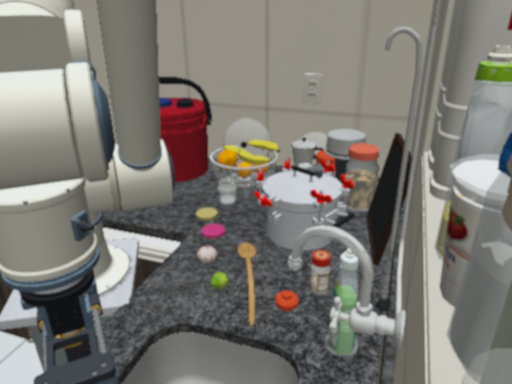

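The canner sits at about (235,170) in the scene view and (303,205) in the side view, with red nuts round its lid. Next I measure the red blobs and zoom in.

Create h.py:
```python
import numpy as np, cv2
def cast(c,px,z):
    K,E=c["intrinsics"],c["extrinsics"]
    d=E[:3,:3]@np.linalg.solve(K,[px[0],px[1],1]); o=E[:3,3]
    return o+d*(z-o[2])/d[2]
def proj(c,P):
    K,E=c["intrinsics"],c["extrinsics"]
    p=K@(E[:3,:3].T@(np.asarray(P)-E[:3,3])); return p[:2]/p[2]
def red(c):
    a=c["color"].astype(int); return ((a[...,0]>120)&(a[...,1]<70)&(a[...,2]<70)).astype(np.uint8)
def blobs(m,n0=6):
    n,l,st,ce=cv2.connectedComponentsWithStats(m)
    return [(np.round(ce[i],1),st[i].tolist()) for i in range(1,n) if st[i][4]>=n0]
```

Run:
```python
import numpy as np,cv2
from h import *
tiles=[]
for n,(x,y) in (("scene",(175,115)),("side",(245,135))):
    c=dict(np.load(f'pics/{n}0.npz'))
    for b in blobs(red(c)):
        print(n,b, np.round(cast(c,b[0],.195),3))
    w=120;hh=110
    tiles.append(cv2.resize(c["color"][y:y+hh,x:x+w,::-1],(400,367),interpolation=cv2.INTER_CUBIC))
cv2.imwrite('pics/z0.png',np.hstack(tiles))
```

```text
scene (array([189.3, 114.9]), [177, 110, 27, 8, 47]) [0.888 0.226 0.195]
scene (array([249.4, 130. ]), [241, 127, 18, 6, 52]) [0.762 0.027 0.195]
scene (array([210.6, 134.7]), [201, 131, 19, 7, 55]) [0.748 0.154 0.195]
scene (array([249.7, 135.1]), [247, 134, 7, 4, 16]) [0.73  0.029 0.195]
scene (array([151.7, 141.6]), [140, 137, 26, 10, 167]) [0.73  0.341 0.195]
scene (array([211.6, 139.8]), [208, 139, 8, 3, 17]) [0.717 0.151 0.195]
scene (array([276.5, 145.6]), [269, 141, 15, 10, 57]) [ 0.659 -0.048  0.195]
scene (array([276.8, 151.2]), [274, 150, 6, 3, 14]) [ 0.628 -0.045  0.195]
scene (array([193.6, 155.9]), [185, 153, 20, 6, 64]) [0.633 0.207 0.195]
scene (array([194.5, 161.3]), [192, 160, 7, 3, 15]) [0.604 0.204 0.195]
scene (array([220.6, 175.5]), [210, 173, 22, 5, 49]) [0.526 0.129 0.195]
scene (array([270.5, 179.3]), [265, 175, 11, 8, 49]) [ 0.492 -0.008  0.195]
scene (array([220.1, 180.5]), [217, 179, 8, 4, 21]) [0.503 0.132 0.195]
scene (array([339.8, 213.8]), [332, 208, 17, 13, 177]) [ 0.331 -0.163  0.195]
side (array([180.3, 108.7]), [159, 98, 45, 20, 415]) [0.317 0.975 
[... 472 characters left out ...]
, 8, 108]) [0.887 0.198 0.195]
side (array([327. , 163.7]), [316, 156, 20, 16, 149]) [0.751 0.155 0.195]
side (array([287.1, 164.9]), [285, 161, 7, 8, 32]) [0.627 0.172 0.195]
side (array([260.1, 175.9]), [257, 172, 7, 8, 40]) [0.528 0.103 0.195]
side (array([346.3, 181.4]), [341, 174, 13, 14, 87]) [0.759 0.013 0.195]
side (array([262.4, 199.2]), [254, 191, 18, 15, 103]) [ 0.503 -0.05   0.195]
side (array([320.9, 197.2]), [311, 191, 20, 12, 114]) [ 0.655 -0.07   0.195]
side (array([321.5, 261.3]), [312, 256, 19, 11, 79]) [ 0.563 -0.348  0.195]
side (array([286.6, 297.2]), [282, 295, 10, 5, 36]) [ 0.467 -0.441  0.195]
side (array([286. , 305.3]), [275, 298, 24, 12, 94]) [ 0.461 -0.461  0.195]
```

View pics/z0.png

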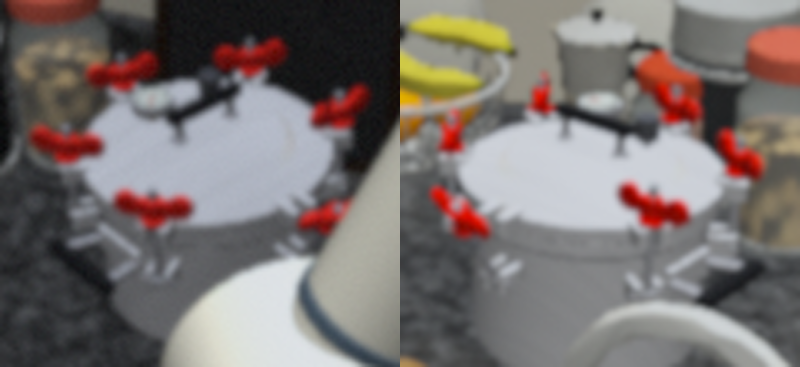

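The zoom shows five seated nuts. The open one leans outward at scene (270,179) and side (262,199), with an empty slot beside it. I fit the canner pose to the five seated nuts and triangulate the open one and the small items.

Add to h.py:
```python
def tri(cs,pxs):
    A=np.zeros((3,3));b=np.zeros(3)
    for c,p in zip(cs,pxs):
        E=c["extrinsics"];d=E[:3,:3]@np.linalg.solve(c["intrinsics"],[*p,1]);d/=np.linalg.norm(d)
        M=np.eye(3)-np.outer(d,d);A+=M;b+=M@E[:3,3]
    P=np.linalg.solve(A,b);return P
```

Run:
```python
from h import *
from scipy.optimize import least_squares
S,D=[dict(np.load(f'pics/{n}0.npz')) for n in("scene","side")]
# index k: angle psi+pi+k*60deg (k=0 open)
obs={1:((270.5,0),),}
sc={3:(249.4,130.0),}
# scene: order CCW from open: F, A, B, C, D
sc={1:(276.5,145.6),2:(249.4,130),3:(210.6,134.7),4:(193.6,155.9),5:(220.6,175.5)}
sd={1:(320.9,197.2),2:(346.3,181.4),3:(327,163.7),4:(287.1,164.9),5:(260.1,175.9)}
for k in sc:
    P=tri((S,D),(sc[k],sd[k]));print(k,np.round(P,3),np.round(proj(S,P)-sc[k],1),np.round(proj(D,P)-sd[k],1))
def nut(p,k): a=p[2]+np.pi+k*np.pi/3; return [p[0]+.127*np.cos(a),p[1]+.127*np.sin(a),p[3]]
f=lambda p:np.concatenate([np.r_[proj(S,nut(p,k))-sc[k],proj(D,nut(p,k))-sd[k]] for k in sc])
r=least_squares(f,[.645,.079,.62,.193]);print(np.round(r.x,4),np.round(r.fun,1))
print('open hinge xy',np.round(nut(r.x,0),4))
print('open nut',tri((S,D),((270.5,179.3),(262.4,199.2))))
for n,p in dict(lime=(220,280),garlic=(207,254),pink=(213,231),gold=(206,214),glass=(228,195),timer=(287,300)).items(): print(n,np.round(cast(D,p,.02),3))
```

```text
1 [ 0.664 -0.05   0.188] [0.3 1. ] [ 0.6 -1. ]
2 [0.765 0.027 0.191] [0.1 0.6] [ 0.3 -0.6]
3 [0.75  0.154 0.195] [-0.1 -0.3] [-0.1  0.3]
4 [0.639 0.207 0.185] [0.5 1.6] [ 0.8 -1.4]
5 [0.534 0.129 0.186] [0.2 0.8] [ 0.4 -0.7]
[0.65   0.0783 0.6364 0.1887] [-0.3  0.7  0.4 -1.7 -0.2  0.9  0.6 -0.2  0.3  1.   0.3  2.   1.1  1.2
  0.1 -2.   0.2  0.1  0.3 -1.5]
open hinge xy [0.5479 0.0028 0.1887]
open nut [ 0.51199868 -0.01142641  0.17723291]
lime [ 0.375 -0.136  0.02 ]
garlic [ 0.352 -0.01   0.02 ]
pink [0.38  0.113 0.02 ]
gold [0.368 0.228 0.02 ]
glass [0.458 0.358 0.02 ]
timer [ 0.523 -0.244  0.02 ]
```

The fit gives height 0.189, as expected. The canner is at (0.650, 0.078) with yaw 0.636, and the hinge is at (0.548, 0.003). Next I stage above and outward of it, with tool x inward and the fingers closed.

Careful with the scale: turns go in shares of pi rad. That gives: -0.37 rad / 3.1416 = -0.1178.

Request:
{"name": "jog_arm", "arguments": {
  "offsets": [
    [[0,0,-0.0318],[0.1,-0.11,-0.067],0],
    [[0,0,-0.0637],[0.2,-0.22,-0.067],0],
    [[0,0,-0.1178],[0.3,-0.33,-0.067],0],
    [[0,0,-0.1178],[0.408,-0.437,-0.067],0],
    [[0,0,-0.1178],[0.408,-0.437,-0.067],0],
    [[0,0,-0.1178],[0.408,-0.437,-0.067],0],
    [[0,0,-0.1178],[0.408,-0.437,-0.067],0],
    [[0,0,-0.1178],[0.408,-0.437,-0.067],0],
    [[0,0,-0.1178],[0.408,-0.437,-0.067],0],
    [[0,0,-0.1178],[0.408,-0.437,-0.067],0],
    [[0,0,-0.1178],[0.408,-0.437,-0.067],0],
    [[0,0,-0.1178],[0.408,-0.437,-0.067],0],
    [[0,0,-0.1178],[0.408,-0.437,-0.067],0],
    [[0,0,-0.1178],[0.408,-0.437,-0.067],0],
    [[0,0,-0.1178],[0.408,-0.437,-0.067],0],
    [[0,0,-0.1178],[0.408,-0.437,-0.067],0],
    [[0,0,-0.1178],[0.408,-0.437,-0.067],0]
  ],
  "grip_n": 20
}}

```text
time_s: 1.8
tcp_pos: [0.4427, -0.0753, 0.2996]
eef_rot: [-2.985, -0.979, 0.0]
ft_force: [-0.6, 0.5, -0.8]
gripper_width: 0.0002
grip_force: 0.0
```

Add to h.py:
```python
from scipy.spatial.transform import Rotation as Ro
C=np.array([.650,.0783]);psi=.6364
def tocan(P):
    P=np.atleast_1d(P);c,s=np.cos(psi),np.sin(psi);d=P[:2]-C
    return np.array([c*d[0]+s*d[1],-s*d[0]+c*d[1],P[2]])
def wray(env_state,c,px):   # equidistant fisheye ray, world origin+dir
    K=c["intrinsics"];v=(np.asarray(px,float)-K[:2,2])/[K[0,0],K[1,1]];r=np.hypot(*v)
    d=np.r_[v/max(r,1e-9)*np.sin(r),np.cos(r)]
    R=Ro.from_rotvec(env_state["eef_rot"]).as_matrix();M=c["mount"]
    return env_state["tcp_pos"]+R@M[:3,3], R@M[:3,:3]@d
def wcast(s,c,px,z):
    o,d=wray(s,c,px);return o+d*(z-o[2])/d[2]
```

Run:
```python
from h import *
from plant import env, cams, read_state
s=read_state();print(s["qpos"].round(2),s["time_s"],s["gripper_width"],tocan(s["tcp_pos"]).round(3),Ro.from_rotvec(s["eef_rot"]).as_matrix().round(3).tolist())
c=cams.read_camera("wrist");print(c["intrinsics"].round(1).tolist(),c["mount"].round(3).tolist())
sc=cams.read_camera("scene");sd=cams.read_camera("side")
a=c["color"][...,::-1]
cv2.imwrite('pics/w1.png',a)
t=cv2.resize(sc["color"][130:230,220:320,::-1],(384,384),interpolation=cv2.INTER_CUBIC)
t2=cv2.resize(sd["color"][150:250,220:320,::-1],(384,384),interpolation=cv2.INTER_CUBIC)
cv2.imwrite('pics/z1.png',np.hstack([t,t2]))
```

```text
[-0.3   0.17  1.65 -0.    1.32  0.64] 1.8 0.00020585421358425786 [-0.258 -0.     0.3  ] [[0.806, 0.592, -0.0], [0.592, -0.806, -0.0], [-0.0, -0.0, -1.0]]
[[297.3, 0.0, 256.2], [0.0, 297.3, 191.3], [0.0, 0.0, 1.0]] [[0.0, -0.955, -0.297, 0.085], [1.0, 0.0, -0.001, -0.0], [0.001, -0.297, 0.955, -0.152], [0.0, 0.0, 0.0, 1.0]]
```

View pics/w1.png

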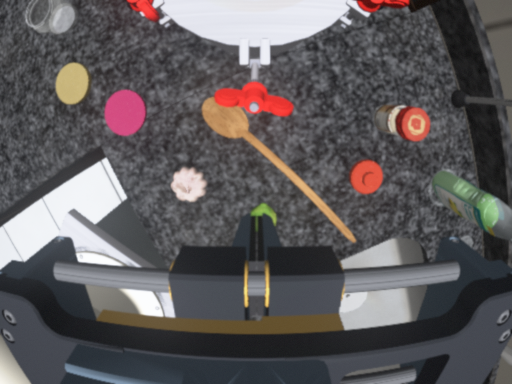

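View pics/z1.png

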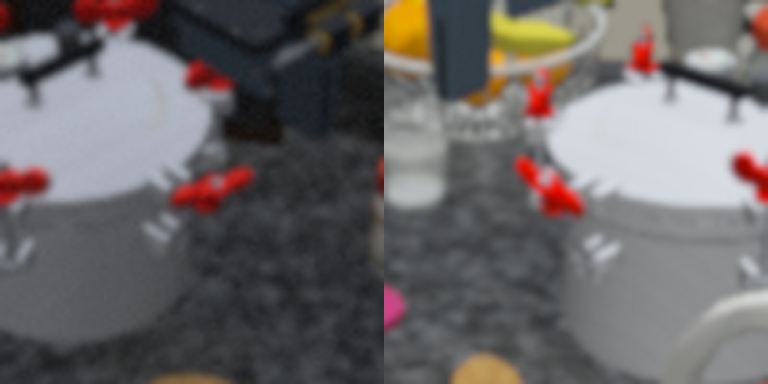

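The wrist view has inward up. The bolt tip is at (254,106), the slot at (255,47), and the wings at (228,97) and (280,104). The wings lie almost tangentially, so the nut is at about 4.8 rad. I descend outward of the nut, then push inward at hub height.

Request:
{"name": "jog_arm", "arguments": {
  "offsets": [
    [[0,0,0],[0,0,0.05],0],
    [[0,0,0],[0,0,0.102],0],
    [[0,0,0],[0,0,0.102],0],
    [[0,0,0],[0.02,0,0.102],0],
    [[0,0,0],[0.04,0,0.102],0],
    [[0,0,0],[0.055,0,0.102],0],
    [[0,0,0],[0.065,0,0.102],0],
    [[0,0,0],[0.075,0,0.102],0],
    [[0,0,0],[0.085,0,0.102],0],
    [[0,0,0],[0.09,0,0.102],0],
    [[0,0,0],[0.09,0,0.102],0]
  ]
}}

```text
time_s: 3.05
tcp_pos: [0.5162, -0.0206, 0.1983]
eef_rot: [2.984, 0.983, 0.002]
ft_force: [0.9, -0.4, 0.7]
gripper_width: 0.0006
grip_force: 0.7
```

Create look.py:
```python
from h import *
from plant import env, cams, read_state
import sys
s=read_state();c=cams.read_camera("wrist");f=s["ft_force"]
R=Ro.from_rotvec(s["eef_rot"]).as_matrix()
print("t",round(float(s["time_s"]),2),"tcp can",tocan(s["tcp_pos"]).round(4),"F tool",(R.T@f).round(2))
m=red(c); m[:60]*=0; m[150:]=0; m[:,:180]=0; m[:,330:]=0
for b in blobs(m,15): print(b)
ys,xs=np.nonzero(m)
if len(xs)>30:
    P=np.array([tocan(wcast(s,c,p,.195)) for p in zip(xs,ys)])[:,:2]
    mu=P.mean(0);w,v=np.linalg.eigh(np.cov((P-mu).T));a=v[:,1]
    print("nut mean can",mu.round(4),"theta past W cw mod pi",round(float(np.arctan2(a[1],-a[0])%np.pi),2))
if len(sys.argv)>1:
    a=c["color"][...,::-1];cv2.imwrite(f'pics/{sys.argv[1]}.png',cv2.resize(a[20:220,150:360],(630,600),interpolation=cv2.INTER_CUBIC))
```

```bash
python3 look.py w2
```

```text
t 3.05 tcp can [-0.1664 -0.      0.1983] F tool [ 0.5   0.83 -0.71]
```

View pics/w2.png

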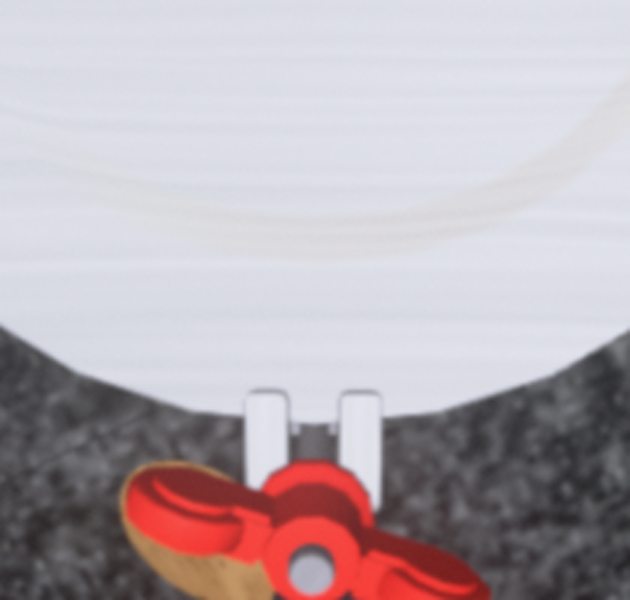

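The crop shows the nut hub at about (310,520) with the bolt end at (312,568), that is wrist pixel (254,209). The lugs are just inboard. I compute the lean from the bolt-tip ray, for both views.

Create lean.py:
```python
from h import *
from plant import env, cams, read_state
from scipy.optimize import minimize_scalar
def lean(s,c,px):
    o,d=wray(s,c,px);e=lambda a:(lambda T:np.linalg.norm(np.cross(d,T-o))/np.linalg.norm(d))(tip(a))
    return minimize_scalar(e,bounds=(-.3,.9),method='bounded')
def tip(a):
    x=-.127-.101*np.sin(a);return np.r_[C+x*np.array([np.cos(psi),np.sin(psi)]),.105+.101*np.cos(a)]
if __name__=="__main__":
    import sys
    s=read_state();c=cams.read_camera("wrist");r=lean(s,c,eval(sys.argv[1]));print(r.x,r.fun)
    s1=dict(s);s1["tcp_pos"]=np.array([.4427,-.0753,.2996]);s1["eef_rot"]=np.array([-2.985,-.979,0]);r=lean(s1,c,(254,106));print('first',r.x,r.fun)
```

```bash
python3 lean.py '(254,209)'
```

```text
0.09562636410016129 0.0015169682197206488
first 0.5165071044674893 0.0016710035404638578
```

The lean has gone from 0.52 to about 0.10, which fits the contact geometry, so about 10 mm remain. I continue slowly.

Request:
{"name": "jog_arm", "arguments": {
  "offsets": [
    [[0,0,0],[0.003,0,0],0],
    [[0,0,0],[0.006,0,0],0],
    [[0,0,0],[0.008,0,0],0],
    [[0,0,0],[0.008,0,0],0]
  ]
}}

```text
time_s: 3.55
tcp_pos: [0.5221, -0.016, 0.1977]
eef_rot: [2.984, 0.982, 0.0]
ft_force: [0.8, -1.5, 1.2]
gripper_width: -0.0001
grip_force: 1.2
```

```bash
python3 look.py
```

```text
t 3.55 tcp can [-0.1589  0.0002  0.1977] F tool [-0.2   1.68 -1.21]
```

Request:
{"name": "jog_arm", "arguments": {
  "offsets": [
    [[0,0,0],[0.0015,0,0],0],
    [[0,0,0],[0.0015,0,0],0]
  ]
}}

```text
time_s: 3.8
tcp_pos: [0.523, -0.0152, 0.1977]
eef_rot: [2.984, 0.982, -0.001]
ft_force: [-0.8, -3.8, 2.1]
gripper_width: 0.0005
grip_force: 2.1
```

```bash
python3 look.py
```

```text
t 3.8 tcp can [-0.1577  0.0003  0.1977] F tool [-2.94  2.58 -2.11]
```

Request:
{"name": "jog_arm", "arguments": {
  "offsets": [
    [[0,0,0],[0.0015,0,0],0],
    [[0,0,0],[0.0015,0,0],0]
  ]
}}

```text
time_s: 4.05
tcp_pos: [0.5235, -0.0147, 0.1976]
eef_rot: [2.984, 0.982, -0.003]
ft_force: [-5.8, -8.8, 5.5]
gripper_width: 0.0011
grip_force: 5.6
```

```bash
python3 look.py w3
```

```text
t 4.05 tcp can [-0.157   0.0004  0.1976] F tool [-9.95  3.62 -5.51]
```

View pics/w3.png

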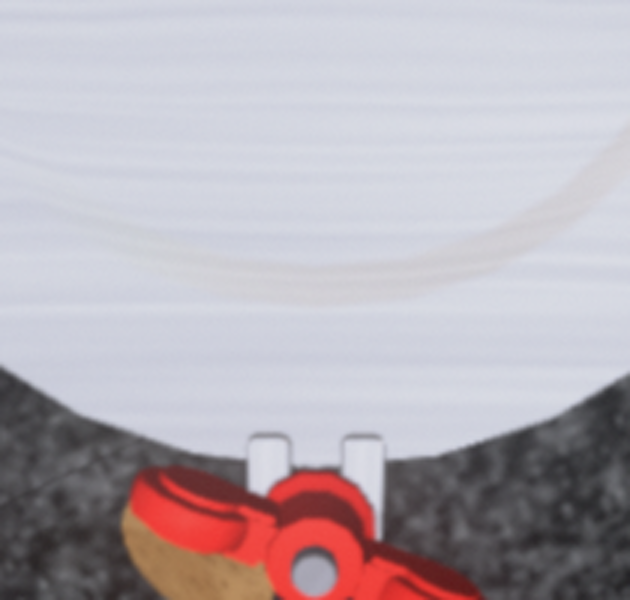

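The force rose to 10 N, so the bolt is on its stop: the crop shows the hub between the lugs. The N wing is slightly inward. I relieve the push, leave upward, back out above and measure the nut.

```bash
sed -i 's/m\[150:\]=0/m[270:]=0/; s/,\.195))/,.203))/' look.py
```

Request:
{"name": "jog_arm", "arguments": {
  "offsets": [
    [[0,0,0],[-0.0025,0,0],0],
    [[0,0,0],[-0.0025,0,-0.01],0],
    [[0,0,0],[-0.0025,0,-0.045],0],
    [[0,0,0],[-0.03,0,-0.06],0],
    [[0,0,0],[-0.06,0,-0.06],0],
    [[0,0,0],[-0.06,0,-0.06],0],
    [[0,0,0],[-0.06,0,-0.06],0]
  ]
}}

```text
time_s: 4.8
tcp_pos: [0.4762, -0.0499, 0.2585]
eef_rot: [2.985, 0.981, 0.002]
ft_force: [0.5, 0.2, 0.8]
gripper_width: 0.0005
grip_force: 0.0
```

```bash
python3 look.py w4
```

Run:
```python
from h import *;from plant import env, cams, read_state
s=read_state();c=cams.read_camera("wrist");m=red(c)
ys,xs=np.nonzero(m);k=(xs>180)&(xs<330)&(ys>60)&(ys<270)
print(xs[k].min(),xs[k].max(),ys[k].min(),ys[k].max())
```

```text
t 4.8 tcp can [-2.159e-01  2.000e-04  2.585e-01] F tool [ 0.5   0.12 -0.76]
(array([231.6,  90.4]), [223, 84, 15, 12, 66])
(array([266.5,  92.9]), [264, 88, 5, 10, 18])
(array([252.3, 109.4]), [241, 99, 24, 16, 103])
(array([286.9, 111.5]), [272, 102, 30, 20, 236])
nut mean can [-0.1336 -0.0063] theta past W cw mod pi 1.89
207 301 82 121
```

View pics/w4.png

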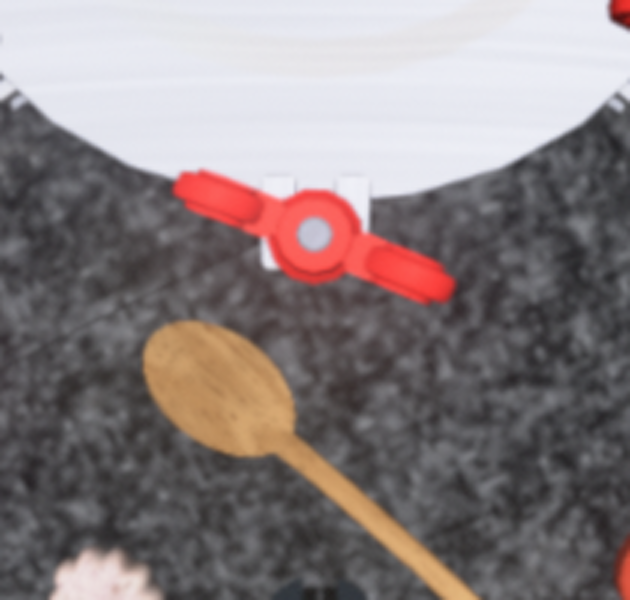

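The bolt is upright with its tip at wrist pixel (255,98). The wings run from (178,185) to (450,290) in the crop, so the N wing is at θ≈1.94 and the nut at about 5.08. Stroke 1 pushes the N wing inward around to the E side, then lifts and returns.

```bash
sed -i 's/^def blobs/def red(c):\n    a=c["color"].astype(int); return ((a[...,0]>80)\&(a[...,1]*2.2<a[...,0])\&(a[...,2]*2.2<a[...,0])).astype(np.uint8)\ndef blobs/' h.py; python3 lean.py '(255,98)'; python3 look.py
```

```text
0.009254749605879393 0.0012173058349791712
first 0.5165072370887069 0.0016710861512138876
t 4.95 tcp can [-0.2153  0.0003  0.2578] F tool [0.17 0.64 0.64]
(array([255.5,  99.9]), [208, 78, 94, 44, 1515])
nut mean can [-0.1291  0.0009] theta past W cw mod pi 1.95
```

Request:
{"name": "jog_arm", "arguments": {
  "offsets": [
    [[0,0,0],[0.035,-0.02,0],0],
    [[0,0,0],[0.0655,-0.038,0],0],
    [[0,0,0],[0.0655,-0.038,0],0],
    [[0,0,0],[0.0655,-0.038,0.03],0],
    [[0,0,0],[0.0655,-0.038,0.052],0],
    [[0,0,0],[0.0655,-0.038,0.052],0],
    [[0,0,0],[0.072,-0.0378,0.052],0],
    [[0,0,0],[0.0786,-0.0374,0.052],0],
    [[0,0,0],[0.0835,-0.038,0.052],0],
    [[0,0,0],[0.0885,-0.0386,0.052],0],
    [[0,0,0],[0.094,-0.0375,0.052],0],
    [[0,0,0],[0.1,-0.0363,0.052],0],
    [[0,0,0],[0.106,-0.033,0.052],0],
    [[0,0,0],[0.1107,-0.0294,0.052],0],
    [[0,0,0],[0.116,-0.022,0.052],0],
    [[0,0,0],[0.1175,-0.02,0.052],0],
    [[0,0,0],[0.1175,-0.026,0.052],0],
    [[0,0,0],[0.1175,-0.027,0.02],0],
    [[0,0,0],[0.1175,-0.027,0],0],
    [[0,0,0],[0.1175,-0.027,0],0]
  ]
}}

```text
time_s: 7.0
tcp_pos: [0.5555, 0.0418, 0.2604]
eef_rot: [2.983, 0.982, 0.006]
ft_force: [-0.2, -0.9, 0.5]
gripper_width: 0.0007
grip_force: 0.0
```

```bash
python3 look.py
```

```text
t 7.0 tcp can [-0.0977  0.0269  0.2604] F tool [-0.73  0.58 -0.49]
(array([286.7, 229.7]), [276, 207, 23, 40, 567])
nut mean can [-0.1089  0.0043] theta past W cw mod pi 2.3
```

The bolt is upright (lean 0.009). I return to the viewing spot and check the stroke.

Request:
{"name": "jog_arm", "arguments": {
  "offsets": [
    [[0,0,0],[-0.04,0.01,0],0],
    [[0,0,0],[-0.08,0.02,0],0],
    [[0,0,0],[-0.1175,0.027,0],0],
    [[0,0,0],[-0.1175,0.027,0],0],
    [[0,0,0],[-0.1175,0.027,0],0]
  ]
}}

```text
time_s: 7.55
tcp_pos: [0.4754, -0.0501, 0.2572]
eef_rot: [-2.984, -0.979, 0.001]
ft_force: [0.9, 0.2, -0.0]
gripper_width: 0.0006
grip_force: 0.0
```

```bash
python3 look.py
```

```text
t 7.55 tcp can [-0.2168  0.0005  0.2572] F tool [0.83 0.42 0.01]
(array([255.5, 102.6]), [240, 60, 30, 86, 1349])
nut mean can [-0.1326  0.0011] theta past W cw mod pi 3.04
```

Stroke 1 worked: θ=3.04, so the nut is at about 6.18. Stroke 2 takes the other wing from W through N to E.

Add to look.py:
```python
from lean import lean
cn,h=cv2.findContours(m,cv2.RETR_CCOMP,cv2.CHAIN_APPROX_NONE)
for q,hh in zip(cn,h[0] if h is not None else []):
    if hh[3]>=0 and cv2.contourArea(q)>12:
        px=q[:,0].mean(0);print("tip px",px.round(1),"lean",round(float(lean(s,c,px).x),3))
```

```bash
sed -i 's/m\[:60\]\*=0/m[:45]*=0/' look.py
```

Request:
{"name": "jog_arm", "arguments": {
  "offsets": [
    [[0,0,0],[0.03,0.015,0],0],
    [[0,0,0],[0.0545,0.028,0],0],
    [[0,0,0],[0.0545,0.028,0],0],
    [[0,0,0],[0.0545,0.028,0.03],0],
    [[0,0,0],[0.0545,0.028,0.052],0],
    [[0,0,0],[0.0545,0.028,0.052],0],
    [[0,0,0],[0.0555,0.022,0.052],0],
    [[0,0,0],[0.0545,0.017,0.052],0],
    [[0,0,0],[0.0527,0.0138,0.052],0],
    [[0,0,0],[0.0498,0.0073,0.052],0],
    [[0,0,0],[0.0489,0.003,0.052],0],
    [[0,0,0],[0.0489,-0.001,0.052],0],
    [[0,0,0],[0.0495,-0.006,0.052],0],
    [[0,0,0],[0.0506,-0.011,0.052],0],
    [[0,0,0],[0.053,-0.016,0.052],0],
    [[0,0,0],[0.0561,-0.0206,0.052],0],
    [[0,0,0],[0.0605,-0.025,0.052],0],
    [[0,0,0],[0.0655,-0.028,0.052],0]
  ]
}}

```text
time_s: 9.4
tcp_pos: [0.5121, 0.0121, 0.2057]
eef_rot: [-2.984, -0.982, 0.0]
ft_force: [-0.6, -1.2, -0.3]
gripper_width: 0.0003
grip_force: 0.5
```

Request:
{"name": "jog_arm", "arguments": {
  "offsets": [
    [[0,0,0],[0.0052,-0.0054,0],0],
    [[0,0,0],[0.0131,-0.0094,0],0],
    [[0,0,0],[0.018,-0.01,0],0],
    [[0,0,0],[0.023,-0.0106,0],0],
    [[0,0,0],[0.0285,-0.0095,0],0],
    [[0,0,0],[0.0345,-0.0083,0],0],
    [[0,0,0],[0.0405,-0.005,0],0],
    [[0,0,0],[0.0452,-0.0014,0],0],
    [[0,0,0],[0.0505,0.006,0],0],
    [[0,0,0],[0.053,0.0095,0],0],
    [[0,0,0],[0.052,0.001,0],0],
    [[0,0,0],[0.052,0.001,-0.03],0],
    [[0,0,0],[0.052,0.001,-0.052],0],
    [[0,0,0],[0.02,0.01,-0.052],0],
    [[0,0,0],[-0.025,0.02,-0.052],0],
    [[0,0,0],[-0.0655,0.028,-0.052],0],
    [[0,0,0],[-0.0655,0.028,-0.052],0],
    [[0,0,0],[-0.0655,0.028,-0.052],0]
  ]
}}

```text
time_s: 11.2
tcp_pos: [0.4755, -0.05, 0.258]
eef_rot: [2.985, 0.979, 0.001]
ft_force: [0.4, 1.0, 0.7]
gripper_width: 0.0004
grip_force: 0.0
```

```bash
python3 look.py
```

```text
t 11.2 tcp can [-0.2166  0.0005  0.258 ] F tool [ 0.93 -0.61 -0.69]
(array([254.9,  99.3]), [240, 50, 30, 96, 1412])
nut mean can [-0.13    0.0015] theta past W cw mod pi 3.09
tip px [254.6  96.6] lean 0.012
```

θ=3.09, so the nut is at about 9.37, with the bolt upright. Stroke 3 is the same, pausing at the end to feel the stop.

Request:
{"name": "jog_arm", "arguments": {
  "offsets": [
    [[0,0,0],[0.03,0.015,0],0],
    [[0,0,0],[0.0545,0.028,0],0],
    [[0,0,0],[0.0545,0.028,0],0],
    [[0,0,0],[0.0545,0.028,0.03],0],
    [[0,0,0],[0.0545,0.028,0.052],0],
    [[0,0,0],[0.0545,0.028,0.052],0],
    [[0,0,0],[0.0555,0.022,0.052],0],
    [[0,0,0],[0.0545,0.017,0.052],0],
    [[0,0,0],[0.0527,0.0138,0.052],0],
    [[0,0,0],[0.0498,0.0073,0.052],0],
    [[0,0,0],[0.0489,0.003,0.052],0],
    [[0,0,0],[0.0489,-0.001,0.052],0],
    [[0,0,0],[0.0495,-0.006,0.052],0],
    [[0,0,0],[0.0506,-0.011,0.052],0],
    [[0,0,0],[0.053,-0.016,0.052],0],
    [[0,0,0],[0.0561,-0.0206,0.052],0],
    [[0,0,0],[0.0605,-0.025,0.052],0],
    [[0,0,0],[0.0655,-0.028,0.052],0]
  ]
}}

```text
time_s: 13.05
tcp_pos: [0.5121, 0.0122, 0.2057]
eef_rot: [-2.984, -0.982, 0.0]
ft_force: [-1.4, -1.5, -0.3]
gripper_width: 0.0002
grip_force: 0.5
```

Request:
{"name": "jog_arm", "arguments": {
  "offsets": [
    [[0,0,0],[0.0052,-0.0054,0],0],
    [[0,0,0],[0.0131,-0.0094,0],0],
    [[0,0,0],[0.018,-0.01,0],0],
    [[0,0,0],[0.023,-0.0106,0],0],
    [[0,0,0],[0.0285,-0.0095,0],0],
    [[0,0,0],[0.0345,-0.0083,0],0],
    [[0,0,0],[0.0405,-0.005,0],0],
    [[0,0,0],[0.0452,-0.0014,0],0],
    [[0,0,0],[0.0495,0.004,0],0],
    [[0,0,0],[0.0515,0.007,0],0],
    [[0,0,0],[0.0515,0.007,0],0]
  ]
}}

```text
time_s: 14.15
tcp_pos: [0.5583, 0.0362, 0.2057]
eef_rot: [2.984, 0.981, 0.0]
ft_force: [-0.1, 0.3, 0.2]
gripper_width: 0.0005
grip_force: 0.0
```

```bash
python3 look.py
```

```text
t 14.15 tcp can [-0.0988  0.0206  0.2057] F tool [ 0.09 -0.32 -0.19]
(array([282.4, 239.9]), [278, 232, 10, 15, 86])
nut mean can [-0.0918  0.0056] theta past W cw mod pi 2.74
```

Request:
{"name": "jog_arm", "arguments": {
  "offsets": [
    [[0,0,0],[0,0.0015,0],0],
    [[0,0,0],[0,0.0015,0],0]
  ]
}}

```text
time_s: 14.4
tcp_pos: [0.5585, 0.0352, 0.2058]
eef_rot: [-2.984, -0.982, -0.0]
ft_force: [-0.2, 0.5, 0.2]
gripper_width: 0.0005
grip_force: 0.2
```

```bash
python3 look.py
```

```text
t 14.4 tcp can [-0.0992  0.0197  0.2058] F tool [ 0.07 -0.52 -0.24]
(array([282.1, 239.4]), [278, 232, 9, 15, 88])
nut mean can [-0.0919  0.0048] theta past W cw mod pi 2.78
```

Not at the stop yet, so I advance in small steps.

Request:
{"name": "jog_arm", "arguments": {
  "offsets": [
    [[0,0,0],[0,0.0015,0],0],
    [[0,0,0],[0,0.0015,0],0]
  ]
}}

```text
time_s: 14.65
tcp_pos: [0.5596, 0.034, 0.2058]
eef_rot: [2.984, 0.982, 0.0]
ft_force: [0.3, 1.2, -0.7]
gripper_width: 0.0004
grip_force: 0.3
```

Request:
{"name": "jog_arm", "arguments": {
  "offsets": [
    [[0,0,0],[0,0.0015,0],0],
    [[0,0,0],[0,0.0015,0],0]
  ]
}}

```text
time_s: 14.85
tcp_pos: [0.5603, 0.0331, 0.2057]
eef_rot: [-2.984, -0.982, 0.0]
ft_force: [-1.2, 4.1, 1.2]
gripper_width: 0.0008
grip_force: 1.8
```

Request:
{"name": "jog_arm", "arguments": {
  "offsets": [
    [[0,0,0],[0,0.0015,0],0],
    [[0,0,0],[0,0.0015,0],0]
  ]
}}

```text
time_s: 15.05
tcp_pos: [0.5607, 0.0324, 0.2056]
eef_rot: [-2.982, -0.981, 0.001]
ft_force: [-3.7, 8.5, 2.6]
gripper_width: 0.0001
grip_force: 4.9
```

```bash
python3 look.py
```

```text
t 15.05 tcp can [-0.0991  0.0162  0.2056] F tool [ 2.12 -9.06 -2.6 ]
(array([281.5, 239.6]), [278, 232, 8, 15, 68])
nut mean can [-0.0918  0.0017] theta past W cw mod pi 2.78
```

The force climbs to 9 N without motion, so the nut is on its stop. I back off the wing, leave upward, return and check with a picture.

Request:
{"name": "jog_arm", "arguments": {
  "offsets": [
    [[0,0,0],[0,-0.006,0],0],
    [[0,0,0],[0,-0.006,-0.03],0],
    [[0,0,0],[0,-0.006,-0.052],0],
    [[0,0,0],[-0.04,0,-0.052],0],
    [[0,0,0],[-0.08,0.01,-0.052],0],
    [[0,0,0],[-0.117,0.015,-0.052],0],
    [[0,0,0],[-0.117,0.015,-0.052],0],
    [[0,0,0],[-0.117,0.015,-0.052],0]
  ]
}}

```text
time_s: 15.9
tcp_pos: [0.476, -0.0504, 0.2581]
eef_rot: [2.984, 0.98, 0.001]
ft_force: [-0.3, -0.1, -0.3]
gripper_width: 0.0006
grip_force: 0.0
```

```bash
python3 look.py w5
```

Run:
```python
from h import *;from plant import env, cams, read_state
a=cams.read_camera("scene")["color"][...,::-1];b=cams.read_camera("side")["color"][...,::-1]
w=cv2.resize(cv2.imread('pics/w5.png'),(315,300))
cv2.imwrite('pics/f5.png',np.hstack([w,cv2.resize(a[120:220,180:300],(360,300)),]))
cv2.imwrite('pics/f6.png',np.vstack([cv2.imread('pics/f5.png'),cv2.resize(b[140:330,190:400],(675,300))[:, :675]]))
```

```text
t 15.9 tcp can [-2.164e-01 -1.000e-04  2.581e-01] F tool [-0.28 -0.09  0.34]
(array([254.1,  99.5]), [240, 51, 29, 95, 1368])
nut mean can [-0.13    0.0014] theta past W cw mod pi 3.08
tip px [253.8  96.8] lean 0.012
```

View pics/f6.png

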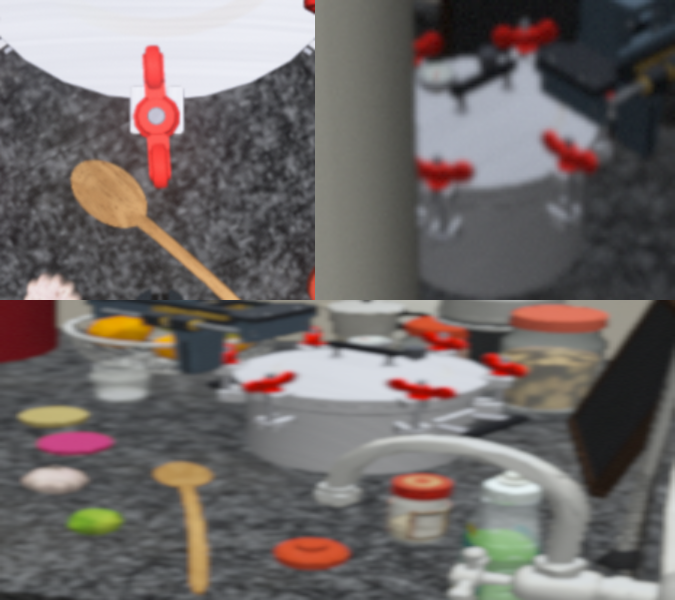

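The nut sits level with its seated neighbours, its wings pointing in and out at θ=3.08 (3.075 expected when seated). The bolt is upright at wrist pixel (254,97), and the surrounding items are where they were.

```bash
python3 -c "
from plant import env, cams, read_state
print(env.job_done())"
```

```text
the job is handed in; nothing more can be done
None
```

The job is handed in at about 16 s: the swing bolt is upright in its slot, and three strokes spun the wing nut down to its stop on the lid (about 12.5 rad), with nothing pinched or shoved and the surrounding items looking undisturbed in the last picture.

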